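# Reset the filter counter and lock the bayonet cap

## Task

Service the gas filter unit on the bench: first turn the reset knob of its service counter anticlockwise (seen from above) all the way back to its zero stop and let go of it. Then take the loose cap, put it into the housing with its two lugs through the two notches, push it fully down against the spring and turn it about a quarter turn clockwise. Finish while still holding the cap there, pressed down until its disc is flush on the housing's rim (if let go, the spring lifts it); leave the counter at zero and do not disturb the other things on the bench.

Things in the scene. Friction and masses are not known exactly. Their poses are not given: they have to be found in the camera images.
- filter_unit: The fixed filter unit: grey base plate 104 mm (x) by 230 mm (y), 10 mm thick; origin at the centre of its underside, z up, x roughly away from the robot. The bayonet housing stands on its right half (at y = -65 mm), the service counter on its left half (at y = +65 mm).
- socket_mouth (a point): Centre of the housing's flat top rim, 60 mm above the bench (aluminium tube, outer diameter 72 mm). Opening 36 mm wide, with two opposite notches along this point's x axis (+x and -x; small dark ridges on the rim mark them), 14 mm wide, out to diameter 48 mm. The rim's lip is 7 mm thick; the bore below is 48 mm wide. Stops under it allow 97 degrees clockwise, 39 anticlockwise.
- spring_foot (a joint): Spring foot inside the housing, m: 0 free, growing as it is pressed down. It meets the cap when the cap's disc is still 12 mm above the rim; it pushes up with 4 N there and 9 N with the disc flush on the rim (0.012).
- counter_grip (a point): On the reset knob's axis, 56 mm above the bench. Grey drum (diameter 76 mm, top at 28 mm, white scale) with a black knob: skirt of diameter 40 mm up to 35 mm above the bench, then a bar grip 38 mm long, 12 mm thick, 35 to 64 mm above the bench. This frame is the unit's and does not turn with the knob: x is where the pointer stands at zero, by the small stop peg; z up.
- reset_knob (a joint): Angle of the reset knob, rad: 0 at the zero stop, growing clockwise seen from above. Bar grip and pointer lie at this angle clockwise from counter_grip's x axis. Starts at 0.7 to 1.4 and stays where it is left (friction 0.04 N m).
- cap_grip (a point): Loose bayonet cap (about 0.12 kg), upright on the bench: a point on its axis inside its bar grip, 58 mm above its foot. The bar is 46 mm long (along x), 14 mm thick (y), from 36 to 71 mm above the foot; under it is a knurled grey disc, diameter 54 mm, from 30 to 36 mm. With the disc flush on the rim this point is 28 mm above socket_mouth. z up.
- cap_lugs (a point): On the cap's axis half-way up its two opposite lugs, 16 mm above its foot. Lugs along x, in line with the bar: 44 mm over both, 9 mm wide, 6 mm high; shank diameter 32 mm, foot chamfered. With the disc flush on the rim the lugs are 4 mm clear below the rim's lip; a turned cap that is let go rises by these 4 mm.
- gear_print: Bystander: small printed gear, 34 mm diameter, 10 mm high, lying on the bench between the cap and the unit; origin at the centre of its underside.
- torch: Bystander: black pocket torch lying on the bench behind the right end of the unit, 126 mm long, 30 mm thick; origin at the centre of its underside.
- hex_driver: Bystander: hex driver lying on the bench right of the unit, 148 mm long, 22 mm thick; origin at the centre of its underside.
Not all that is in view belongs to the job. What is shaped like the part that bears cap_grip but yellow is not meant.

How it is judged:
By the outcome, as a careful person would: the job done as asked, in the order asked, and still so for the second after the job is handed in, while the arm keeps its last pose, push and grip.
It also fails if it takes over 58 s, if anything falls off the work surface, if the arm or the gripper's body presses on something with over 40 N, if the wrist force passes 120 N, or if a joint passes its speed limit or range.

## Robot

A 6-joint arm with a two-finger parallel gripper is mounted at the origin on a cart in front of the work surface, level with it; the furniture and walls round the work are solid. World frame = base frame: x ahead of the robot, y to its left, z up, the work surface at z = 0. Lengths are in mm, angles in rad, forces in N, time in s.
With the tool pointing down it reaches from about 275 to 975 mm from the base axis. Payload 8.4 kg.
Tool frame: the origin (TCP) lies at the very end of the fingers, on their centre line; the grasp point (between the pads) lies 19 mm behind it (bot.grip_point_offset is the distance from the TCP to the grasp point, in mm); y points along the fingers, x is the direction in which the jaws open and shut, and the axes are right-handed (so a half turn about y gives the same grasp; the last joint's range is limited). The gripper opens to 92 mm and grips with 3 to 60 N. Pads are 20 mm wide; open, the fingers measure 128 mm over their backs; the gripper's body (75 mm by 189 mm) begins 69 mm behind the grasp point.
Start: joints at [1.116, 0.353, 1.633, -0, 1.155, -0.002], TCP at [273.427, 562.019, 214.583] pointing down, gripper open.
Joint ranges: [-2.63, 2.63], [-0.92, 2.1], [0.06, 2.66], [-1.3, 4.44], [0, 2.69], [-3.02, 3.02]. Speed limits (rad/s): [2.22, 2.22, 2.79, 3.14, 3.14, 3.14].

## Interface

Orientations are given as a rotation vector (axis times angle).
In Python, from bench import bot gives the robot as it stands.
- The arm moves only by the tool arm_command, never from a script. Its argument "motion" is a list of rows, each an object of numbers: "gripper": the finger opening in mm, from 0 to 91.9; "tx", "ty", "tz": the shift along the world's x, y, z in mm; "twist": the turn about the world's z in degrees. A call has 1 to 12 rows; each row shifts and turns the commanded pose from where the row before left it; what a row does not reach is not made up. A row lasts 1/12 s, in which the tool goes at most 41.7 mm and 7.16 degrees, less where a joint would pass 70% of its speed; a pose out of reach is approached as far as the arm can. A call with a gripper value outside its range is refused whole. The fingers move at their own pace and stop on an object; the grip force is fixed at half the most. Time passes only in rows, so rows that do not move let the fingers close. It gives the time, the measured TCP pose, the force and the opening at its end, in the units of the state.
- bot.state(): the state, without advancing time (a new reading comes with each control period).
- bot.snapshot(name): name is "side" or "top" or "wrist"; returns a dict with "img" (420x560x3 uint8, blue, green, red), "z_map" (420x560 float32, mm along the optical axis (not along the pixel's ray), 0 where there is no reading), "vertical_fov" (degrees; the focal length in pixels is half the picture's height over the tangent of half this angle, whatever the lens; pixels are square), "cx", "cy" (the principal point, pixels), "cam_to_world" (4x4, takes a point from camera to world coordinates). Camera axes: x right, y up, looking along -z (the intrinsics and any distortion apply to the point x, -y, -z); pixel columns grow to the right and rows downward; lengths in mm; the calibration is good to about 2 mm. A picture is of the moment at which its call begins.
- bot.sign_off(): hands the job in, once; it reports no verdict.
The state is a dict: "time_s": time; "qpos": joint angles; "qvel": joint speeds; "joint_torque": joint torques, N m; "tcp_pos": TCP position; "tcp_rot": TCP orientation; "contact_force": force on the tool from outside, world axes, zero at the start; "torque": the same for the moment, N m; "finger_gap": opening from 0.0 (shut) to 1.0 (fully open).
Only numpy, scipy, OpenCV 4.12 (cv2) and the standard library are available. Lean on these libraries where they do the work, as an engineer would, in place of code of your own. Each camera call takes 0.05 s, during which the arm holds its last target. There are 200 camera calls.

## Working session

There is one attempt and no reset: what is moved stays moved. The work goes in short steps, Python scripts to look and compute and a tool call to move; the robot and the scene stay as the last step left them, time stands still between calls to the robot, and variables do not carry over. Pictures are saved under pics/ and viewed, about 8 in all and at most 12, crops included, and the job is handed in when it is done.

Besides the shell and the picture viewer there is one more tool, called as name(argument=value, ...), one argument or row to a line, values as JSON. arm_command: Moves the arm, as the interface text tells. Its arguments: {"type":"object","properties":{"motion":{"type":"array"}},"required":["motion"]}

```bash
mkdir -p pics; cat > h.py <<'E'
import numpy as np, cv2
from bench import bot
def cam(n):
    s=bot.snapshot(n); s['f']=s['img'].shape[0]/2/np.tan(np.radians(s['vertical_fov'])/2); return s
def cloud(s):
    z=s['z_map']; v,u=np.mgrid[:z.shape[0],:z.shape[1]]
    P=np.stack([(u-s['cx'])*z/s['f'],-(v-s['cy'])*z/s['f'],-z,np.ones_like(z)],-1)
    W=(P@np.array(s['cam_to_world']).T)[...,:3]; W[z==0]=np.nan; return W
def onplane(s,u,v,h):
    T=np.array(s['cam_to_world']); d=T[:3,:3]@np.array([(u-s['cx'])/s['f'],-(v-s['cy'])/s['f'],-1]); o=T[:3,3]
    return o+d*(h-o[2])/d[2]
E
python3 - <<'E'
from h import *
a=cam('top');b=cam('side')
for n,s in(('top',a),('side',b)):
    cv2.imwrite(f'pics/{n}0.png',s['img']); print(n,s['f'],s['cx'],s['cy'],np.round(s['cam_to_world'],3).tolist(),[k for k in s])
    np.savez(f'{n}0.npz',img=s['img'],W=cloud(s))
print(bot.state())
E
```

```text
top 470.94239230941815 280.2709845774689 211.5705299440264 [[-0.015, 0.98, -0.196, 361.58], [-1.0, -0.015, 0.006, 59.507], [0.003, 0.197, 0.98, 1157.163], [0.0, 0.0, 0.0, 1.0]] ['img', 'z_map', 'vertical_fov', 'cx', 'cy', 'cam_to_world', 'f']
side 395.16082693047946 279.03763398675363 218.89613357172684 [[0.988, 0.062, -0.14, 457.089], [-0.152, 0.525, -0.838, -781.219], [0.022, 0.849, 0.528, 598.094], [0.0, 0.0, 0.0, 1.0]] ['img', 'z_map', 'vertical_fov', 'cx', 'cy', 'cam_to_world', 'f']
{'time_s': 0.1, 'qpos': array([ 1.11558315e+00,  3.53532006e-01,  1.63402766e+00,  9.34471040e-06,
        1.15519759e+00, -2.41193009e-03]), 'qvel': array([-0.0002324 , -0.00187923, -0.00225008, -0.00019613,  0.0012581 ,
        0.00188113]), 'joint_torque': array([ 1.16306448e-03, -5.94902980e+01, -3.34934664e+01,  6.98669837e-02,
        1.84028962e-02, -6.09515109e-05]), 'tcp_pos': array([273.24642398, 561.63300949, 213.98178326]), 'tcp_rot': array([-1.39064944, -0.86879632,  0.87042514]), 'contact_force': array([ 0.20848847, -0.34957076, -0.49890942]), 'torque': array([0.06209226, 0.04920868, 0.01562983]), 'finger_gap': 0.9990087894816404}
```

View pics/top0.png

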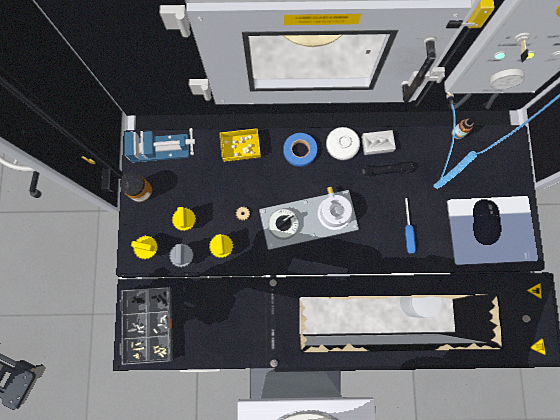

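View pics/side0.png

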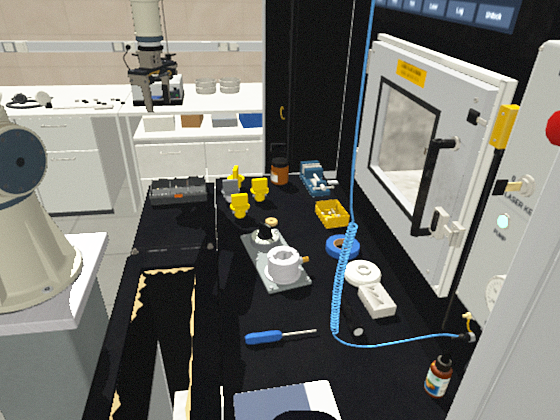

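Top view candidates for the cap: yellow ones at (183,217), (145,247) and (221,245), and a grey one at (181,255). By the description I choose the grey one. The unit is at (310,220), with its counter at (285,223) and its housing at (336,211). Next is a close crop and a measurement.

```bash
python3 - <<'E'
from h import *
a=np.load('top0.npz');b=np.load('side0.npz')
I=a['img'];W=a['W']
A=cv2.resize(I[175:275,125:375],None,fx=3.2,fy=3.2,interpolation=cv2.INTER_CUBIC)
B=cv2.resize(b['img'][160:300,210:330],None,fx=2,fy=2,interpolation=cv2.INTER_CUBIC)
c=np.zeros((600,800,3),np.uint8);c[:320,:800]=A;c[320:600,:240]=B
cv2.imwrite('pics/c1.png',c)
# depth checks
def box(u0,u1,v0,v1,lo,hi,n):
    w=W[v0:v1,u0:u1].reshape(-1,3); m=(w[:,2]>lo)&(w[:,2]<hi); p=w[m]
    if len(p)<5: print(n,len(p));return
    r=cv2.minAreaRect(p[:,:2].astype(np.float32)); print(n,len(p),p.mean(0).round(1),np.round(np.median(p[:,2]),1),[np.round(x,1).tolist() for x in r])
box(165,200,238,272,60,80,'cap bar'); box(165,200,238,272,25,42,'cap disc')
box(262,310,200,250,57,72,'knob bar');box(262,312,200,250,22,32,'drum')
box(315,360,188,235,54,66,'rim'); box(255,365,180,255,5,16,'plate'); box(233,252,203,222,5,20,'gear')
for n,u,v in(('bench',240,260),('rimc',336,211)): print(n,W[v,u].round(1))
E
```

```text
cap bar 129 [484.6 288.8  69.9] 70.7 [[484.2, 289.3], [44.5, 13.4], 0.4]
cap disc 256 [483.3 287.1  36. ] 36.0 [[483.3, 290.2], [52.6, 54.4], 12.4]
knob bar 79 [558.9  45.6  63.8] 63.9 [[559.2, 45.6], [11.9, 37.0], 35.3]
drum 503 [557.9  46.3  28.5] 28.6 [[559.5, 46.2], [73.2, 74.8], 88.6]
rim 501 [584.9 -81.2  60.2] 60.1 [[585.3, -81.2], [69.8, 70.6], 88.8]
plate 2286 [567.9 -15.8  10.5] 10.4 [[578.8, -23.1], [272.8, 187.8], 89.2]
gear 121 [589.5 146.3   9.9] 9.9 [[589.4, 147.8], [35.9, 30.7], 87.7]
bench [4.737e+02 1.530e+02 2.000e-01]
rimc [584.6 -82.3  41.1]
```

View pics/c1.png

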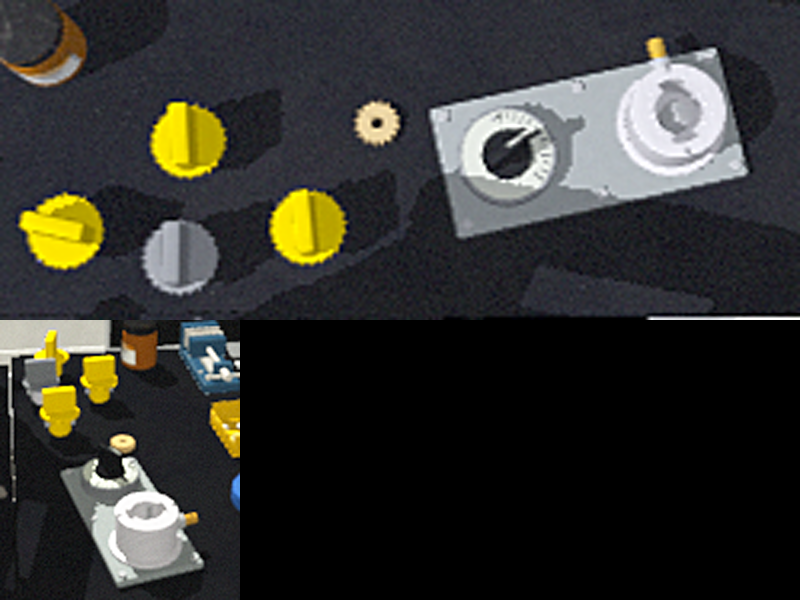

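The crop confirms it: the grey cap is at crop (180,255), with its bar near world x. The knob pointer points up-right at crop (540,130), and the housing is at crop (675,112).

```bash
cat >> h.py <<'E'
from scipy.spatial.transform import Rotation as R
def pose():
    s=bot.state(); M=R.from_rotvec(s['tcp_rot']).as_matrix()
    print('t',round(s['time_s'],2),'tcp',s['tcp_pos'].round(1),'jaw',np.degrees(np.arctan2(M[1,0],M[0,0])).round(2),'down',M[:,1].round(3),'q6',s['qpos'][5].round(2),'F',s['contact_force'].round(1),'T',s['torque'].round(2),'gap',round(s['finger_gap']*92,1)); return s
E
python3 - <<'E'
from h import *
pose()
b=np.load('side0.npz');W=b['W'].reshape(-1,3)
for n,c,lo,hi in(('capbar',(484,289),60,80),('knob',(559,46),50,70),('rim',(585,-81),54,66)):
    m=(np.hypot(W[:,0]-c[0],W[:,1]-c[1])<45)&(W[:,2]>lo)&(W[:,2]<hi);p=W[m]; print(n,len(p),p.mean(0).round(1),[np.round(x,1).tolist() for x in cv2.minAreaRect(p[:,:2].astype(np.float32))])
a=np.load('top0.npz')['W']; m=(a[...,2]>57)&(a[...,2]<90)&(a[...,0]>380)&(a[...,0]<700)
n,l,st,ce=cv2.connectedComponentsWithStats(m.astype(np.uint8))
for i in range(1,n):
    if st[i,4]>20: print(i,st[i],a[l==i].mean(0).round(0),a[l==i][:,:2].min(0).round(),a[l==i][:,:2].max(0).round())
z=np.nan_to_num(a[...,2]);g=(a[...,0]<470)&(a[...,0]>150)&(abs(a[...,1])<450);print('front max z',[ (x,np.round(np.nanmax(z[g&(abs(a[...,0]-x)<15)]))) for x in range(180,470,30)])
E
```

```text
t 0.1 tcp [273.2 561.6 214. ] jaw 64.06 down [-0.001 -0.001 -1.   ] q6 -0.0 F [ 0.2 -0.3 -0.5] T [0.06 0.05 0.02] gap 91.9
capbar 84 [484.9 286.4  68.6] [[485.8, 286.6], [12.9, 45.4], 82.1]
knob 101 [559.7  42.4  60.1] [[560.5, 45.3], [13.2, 38.7], 35.6]
rim 451 [585.8 -85.1  60.4] [[586.6, -81.7], [71.2, 70.0], 83.0]
1 [545 157  15  25 202] [ 670. -596.   74.] [ 647. -619.] [ 700. -591.]
3 [111 163   6   9  30] [692. 450.  74.] [685. 448.] [700. 451.]
7 [120 172  26  25 500] [650. 402.  76.] [624. 375.] [680. 432.]
10 [ 95 192  16  14 102] [614. 465.  73.] [603. 458.] [634. 487.]
11 [322 195  30  29 465] [585. -81.  61.] [ 551. -116.] [620. -46.]
12 [178 207   8  20 135] [572. 285.  69.] [549. 278.] [594. 294.]
13 [277 215  14  12  79] [559.  46.  64.] [546.  30.] [573.  61.]
14 [216 234   8  21 131] [505. 195.  70.] [483. 186.] [529. 204.]
15 [132 241  21  10 129] [504. 374.  70.] [494. 353.] [515. 398.]
16 [176 244   7  20 135] [484. 289.  69.] [462. 283.] [506. 296.]Traceback (most recent call last):
  File "<stdin>", line 10, in <module>
    res = np.fmax.reduce(a, axis=axis, out=out, **kwargs)
ValueError: zero-size array to reduction operation fmax which has no identity
```

arm_command(
  motion=[
    {"tx":6,"ty":-15,"gripper":40},
    {"tx":12,"ty":-24,"twist":-1.2},
    {"tx":12,"ty":-24,"twist":-1.2},
    {"tx":12,"ty":-24,"twist":-1.2},
    {"tx":12,"ty":-24,"twist":-1.2},
    {"tx":12,"ty":-24,"twist":-1.2},
    {"tx":12,"ty":-24,"twist":-1.2},
    {"tx":12,"ty":-24,"twist":-1.2},
    {"tx":12,"ty":-24,"twist":-1.2},
    {"tx":12,"ty":-24,"twist":-1.2},
    {"tx":12,"ty":-24,"twist":-1.2},
    {"tx":12,"ty":-24,"twist":-1.2},
  ],
)

```text
schema error: expected keys gripper, tx, ty, tz, twist
```

arm_command(
  motion=[
    {"tx":14,"ty":-24,"twist":-1.6},
    {"tx":14,"ty":-24,"twist":-1.6},
    {"tx":14,"ty":-24,"twist":-1.6},
    {"tx":14,"ty":-24,"twist":-1.6},
    {"tx":14,"ty":-24,"twist":-1.6},
    {"tx":14,"ty":-24,"twist":-1.6},
    {"tx":14,"ty":-24,"twist":-1.6},
    {"tx":14,"ty":-24,"twist":-1.6},
    {"tx":14,"ty":-24,"twist":-1.6},
    {"tx":14,"ty":-17,"twist":-1.6},
    {"tx":8,"ty":-4},
    {},
  ],
)

```text
schema error: expected keys gripper, tx, ty, tz, twist
```

```bash
python3 - <<'E'
from h import *
s=cam('wrist'); pose(); cv2.imwrite('pics/w1.png',s['img'])
W=cloud(s).reshape(-1,3)
for n,c,lo,hi in(('knob',(559,46),57,70),('drum',(559,46),24,32),('rim',(585,-81),54,66)):
    p=W[(np.hypot(W[:,0]-c[0],W[:,1]-c[1])<50)&(W[:,2]>lo)&(W[:,2]<hi)]
    if len(p)>9: print(n,len(p),p.mean(0).round(1),[np.round(x,1).tolist() for x in cv2.minAreaRect(p[:,:2].astype(np.float32))])
E
```

```text
t 0.15 tcp [273.3 561.7 214. ] jaw 64.06 down [-0.    -0.001 -1.   ] q6 -0.0 F [ 0.1 -0.8 -0.3] T [ 0.04  0.01 -0.  ] gap 92.0
```

View pics/w1.png

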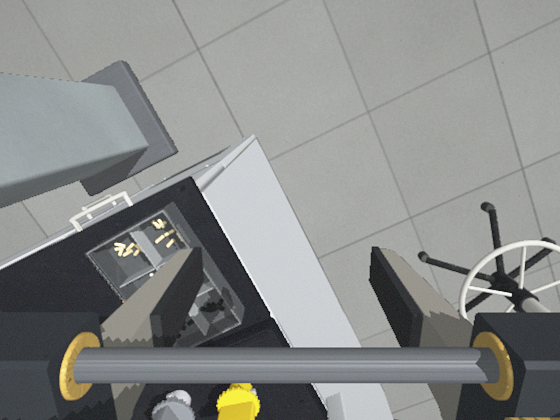

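The moves were refused because every key is required, so this picture (the 4th) is still the start view. I'll resend them with all keys.

arm_command(
  motion=[
    {"tx":6,"ty":-15,"tz":0,"twist":0,"gripper":40},
    {"tx":12,"ty":-24,"tz":0,"twist":-1.2,"gripper":40},
    {"tx":12,"ty":-24,"tz":0,"twist":-1.2,"gripper":40},
    {"tx":12,"ty":-24,"tz":0,"twist":-1.2,"gripper":40},
    {"tx":12,"ty":-24,"tz":0,"twist":-1.2,"gripper":40},
    {"tx":12,"ty":-24,"tz":0,"twist":-1.2,"gripper":40},
    {"tx":12,"ty":-24,"tz":0,"twist":-1.2,"gripper":40},
    {"tx":12,"ty":-24,"tz":0,"twist":-1.2,"gripper":40},
    {"tx":12,"ty":-24,"tz":0,"twist":-1.2,"gripper":40},
    {"tx":12,"ty":-24,"tz":0,"twist":-1.2,"gripper":40},
    {"tx":12,"ty":-24,"tz":0,"twist":-1.2,"gripper":40},
    {"tx":12,"ty":-24,"tz":0,"twist":-1.2,"gripper":40},
  ],
)

```text
time_s: 1.15
tcp_pos: [411.5, 280.9, 214.5]
tcp_rot: [-1.458, -0.692, 0.692]
contact_force: [-0.2, -1.0, -1.2]
finger_gap: 0.438
```

arm_command(
  motion=[
    {"tx":14,"ty":-24,"tz":0,"twist":-1.6,"gripper":40},
    {"tx":14,"ty":-24,"tz":0,"twist":-1.6,"gripper":40},
    {"tx":14,"ty":-24,"tz":0,"twist":-1.6,"gripper":40},
    {"tx":14,"ty":-24,"tz":0,"twist":-1.6,"gripper":40},
    {"tx":14,"ty":-24,"tz":0,"twist":-1.6,"gripper":40},
    {"tx":14,"ty":-24,"tz":0,"twist":-1.6,"gripper":40},
    {"tx":14,"ty":-24,"tz":0,"twist":-1.6,"gripper":40},
    {"tx":14,"ty":-24,"tz":0,"twist":-1.6,"gripper":40},
    {"tx":14,"ty":-24,"tz":0,"twist":-1.6,"gripper":40},
    {"tx":14,"ty":-17,"tz":0,"twist":-1.6,"gripper":40},
    {"tx":8,"ty":-4,"tz":0,"twist":0,"gripper":40},
    {"tx":0,"ty":0,"tz":0,"twist":0,"gripper":40},
  ],
)

```text
time_s: 2.15
tcp_pos: [560.2, 44.5, 214.4]
tcp_rot: [-1.518, -0.475, 0.475]
contact_force: [0.4, 0.8, -0.7]
finger_gap: 0.434
```

```bash
cat > m.py <<'E'
from h import *
import sys
s=cam('wrist'); pose(); cv2.imwrite(f'pics/{sys.argv[1]}.png',s['img'])
W=cloud(s).reshape(-1,3)
for n,c,lo,hi in(('knob',(559,46),60,68),('drum',(559,46),24,32),('rim',(585,-81),58,64),('cap',(484,289),66,75),('capdisc',(484,289),32,39)):
    p=W[(np.hypot(W[:,0]-c[0],W[:,1]-c[1])<45)&(W[:,2]>lo)&(W[:,2]<hi)]
    if len(p)>9: print(n,len(p),p.mean(0).round(1),[np.round(x,1).tolist() for x in cv2.minAreaRect(p[:,:2].astype(np.float32))])
E
python3 m.py w2
```

```text
t 2.2 tcp [559.3  45.5 214.3] jaw 34.81 down [-0.001  0.    -1.   ] q6 -0.53 F [-0.9  0.9  0.5] T [-0.06  0.02 -0.05] gap 40.4
knob 449 [561.3  49.   64. ] [[561.7, 48.8], [11.9, 36.8], 35.2]
drum 2643 [559.8  50.9  28.9] [[561.7, 48.6], [74.4, 74.8], 80.1]
rim 919 [605.2 -69.3  60.3] [[606.3, -70.5], [30.8, 70.4], 24.0]
```

arm_command(
  motion=[
    {"tx":1,"ty":1.5,"tz":-20,"twist":0.4,"gripper":40},
    {"tx":0,"ty":0,"tz":-25,"twist":0,"gripper":40},
    {"tx":0,"ty":0,"tz":-25,"twist":0,"gripper":40},
    {"tx":0,"ty":0,"tz":-25,"twist":0,"gripper":40},
    {"tx":0,"ty":0,"tz":-25,"twist":0,"gripper":40},
    {"tx":0,"ty":0,"tz":-18,"twist":0,"gripper":40},
    {"tx":0,"ty":0,"tz":-14,"twist":0,"gripper":40},
    {"tx":0,"ty":0,"tz":-12,"twist":0,"gripper":40},
    {"tx":0,"ty":0,"tz":-10,"twist":0,"gripper":40},
    {"tx":0,"ty":0,"tz":0,"twist":0,"gripper":40},
  ],
)

```text
time_s: 3.03
tcp_pos: [558.9, 48.0, 39.0]
tcp_rot: [-1.516, -0.481, 0.485]
contact_force: [0.2, 0.3, 0.3]
finger_gap: 0.436
```

```bash
python3 m.py w3
```

```text
t 3.08 tcp [559.6  48.   40. ] jaw 35.3 down [-0.002 -0.    -1.   ] q6 -0.53 F [ 0.5  0.5 -1. ] T [-0.02  0.03  0.05] gap 40.0
knob 2301 [559.4  51.   63.9] [[562.7, 49.3], [67.7, 38.1], 46.3]
drum 5979 [554.9  56.7  28.9] [[563.0, 50.1], [71.0, 75.1], 56.7]
rim 20 [576.9 -45.4  58.6] [[577.2, -45.1], [4.6, 2.2], 15.6]
```

View pics/w3.png

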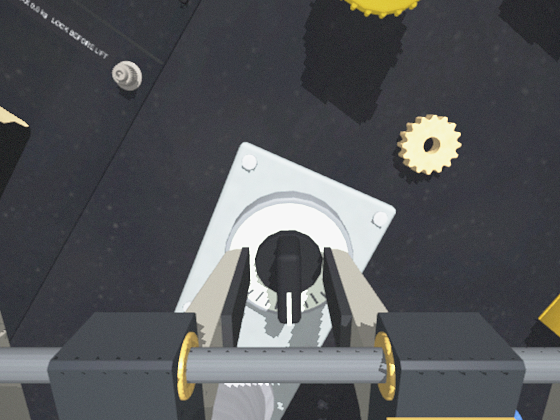

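The bar (289,280) lies centred between the fingers (249 and 325). Closing now.

arm_command(
  motion=[
    {"tx":0,"ty":0,"tz":0,"twist":0,"gripper":0},
    {"tx":0,"ty":0,"tz":0,"twist":0,"gripper":0},
    {"tx":0,"ty":0,"tz":0,"twist":0,"gripper":0},
    {"tx":0,"ty":0,"tz":0,"twist":0,"gripper":0},
    {"tx":0,"ty":0,"tz":0,"twist":0,"gripper":0},
    {"tx":0,"ty":0,"tz":0,"twist":0,"gripper":0},
  ],
)

```text
time_s: 3.58
tcp_pos: [560.8, 47.5, 41.1]
tcp_rot: [-1.517, -0.483, 0.481]
contact_force: [0.5, -0.3, 5.8]
finger_gap: 0.126
```

```bash
python3 -c "
from h import *
pose()"
```

```text
t 3.58 tcp [560.8  47.5  41.1] jaw 35.25 down [ 0.001  0.    -1.   ] q6 -0.53 F [ 0.5 -0.3  5.8] T [-0.01  0.13  0.03] gap 11.6
```

arm_command(
  motion=[
    {"tx":0,"ty":0,"tz":0,"twist":5,"gripper":0},
    {"tx":0,"ty":0,"tz":0,"twist":5,"gripper":0},
    {"tx":0,"ty":0,"tz":0,"twist":5,"gripper":0},
    {"tx":0,"ty":0,"tz":0,"twist":5,"gripper":0},
    {"tx":0,"ty":0,"tz":0,"twist":5,"gripper":0},
    {"tx":0,"ty":0,"tz":0,"twist":5,"gripper":0},
    {"tx":0,"ty":0,"tz":0,"twist":5,"gripper":0},
    {"tx":0,"ty":0,"tz":0,"twist":5,"gripper":0},
    {"tx":0,"ty":0,"tz":0,"twist":5,"gripper":0},
    {"tx":0,"ty":0,"tz":0,"twist":5,"gripper":0},
    {"tx":0,"ty":0,"tz":0,"twist":5,"gripper":0},
    {"tx":0,"ty":0,"tz":0,"twist":4,"gripper":0},
  ],
)

```text
time_s: 4.58
tcp_pos: [560.3, 46.4, 41.1]
tcp_rot: [-1.172, -1.266, 1.269]
contact_force: [-2.1, -7.7, 6.8]
finger_gap: 0.128
```

```bash
python3 -c "
from h import *
pose()"
```

```text
t 4.58 tcp [560.3  46.4  41.1] jaw 94.54 down [-0.    -0.002 -1.   ] q6 -1.57 F [-2.1 -7.7  6.8] T [-1.35  0.45 -0.04] gap 11.8
```

arm_command(
  motion=[
    {"tx":0,"ty":0,"tz":0,"twist":2,"gripper":0},
    {"tx":0,"ty":0,"tz":0,"twist":2,"gripper":0},
    {"tx":0,"ty":0,"tz":0,"twist":2,"gripper":0},
    {"tx":0,"ty":0,"tz":0,"twist":1.5,"gripper":0},
    {"tx":0,"ty":0,"tz":0,"twist":0,"gripper":0},
    {"tx":0,"ty":0,"tz":0,"twist":0,"gripper":0},
  ],
)

```text
time_s: 5.08
tcp_pos: [560.3, 46.2, 41.2]
tcp_rot: [-1.106, -1.358, 1.361]
contact_force: [-2.3, -6.3, 7.9]
finger_gap: 0.128
```

```bash
python3 -c "
from h import *
pose()"
```

```text
t 5.08 tcp [560.3  46.2  41.2] jaw 101.79 down [-0.    -0.002 -1.   ] q6 -1.69 F [-2.3 -6.3  7.9] T [-1.39  0.44 -0.07] gap 11.8
```

arm_command(
  motion=[
    {"tx":0,"ty":-0.7,"tz":0,"twist":1,"gripper":0},
    {"tx":0,"ty":0,"tz":0,"twist":1,"gripper":0},
    {"tx":0,"ty":0,"tz":0,"twist":1,"gripper":0},
    {"tx":0,"ty":0,"tz":0,"twist":0,"gripper":0},
  ],
)

```text
time_s: 5.42
tcp_pos: [560.3, 46.2, 41.1]
tcp_rot: [-1.076, -1.396, 1.397]
contact_force: [-1.1, -4.5, 7.9]
finger_gap: 0.135
```

```bash
python3 -c "
from h import *
pose()"
```

```text
t 5.42 tcp [560.3  46.2  41.1] jaw 104.75 down [-0.    -0.001 -1.   ] q6 -1.75 F [-1.1 -4.5  7.9] T [-0.76  0.43 -0.68] gap 12.4
```

arm_command(
  motion=[
    {"tx":0,"ty":0,"tz":0,"twist":1.5,"gripper":0},
    {"tx":0,"ty":0,"tz":0,"twist":1.5,"gripper":0},
    {"tx":0,"ty":0,"tz":0,"twist":0,"gripper":0},
    {"tx":0,"ty":0,"tz":0,"twist":0,"gripper":0},
  ],
)

```text
time_s: 5.75
tcp_pos: [560.2, 46.1, 41.2]
tcp_rot: [-1.047, -1.432, 1.433]
contact_force: [-3.1, -4.3, 8.7]
finger_gap: 0.134
```

```bash
python3 -c "
from h import *
pose()"
```

```text
t 5.75 tcp [560.2  46.1  41.2] jaw 107.68 down [-0.    -0.001 -1.   ] q6 -1.8 F [-3.1 -4.3  8.7] T [-0.76  0.5  -0.81] gap 12.3
```

The stop is reached (moment rose to 0.8 N m). Opening slowly and lifting.

arm_command(
  motion=[
    {"tx":0,"ty":0,"tz":0,"twist":0,"gripper":25},
    {"tx":0,"ty":0,"tz":0,"twist":0,"gripper":40},
    {"tx":0,"ty":0,"tz":0,"twist":0,"gripper":40},
    {"tx":0,"ty":0,"tz":0,"twist":0,"gripper":40},
    {"tx":0,"ty":0,"tz":15,"twist":0,"gripper":40},
    {"tx":0,"ty":0,"tz":25,"twist":0,"gripper":40},
    {"tx":0,"ty":0,"tz":30,"twist":0,"gripper":40},
    {"tx":0,"ty":0,"tz":30,"twist":-5,"gripper":40},
    {"tx":0,"ty":0,"tz":0,"twist":0,"gripper":40},
  ],
)

```text
time_s: 6.5
tcp_pos: [563.7, 47.2, 145.9]
tcp_rot: [-1.104, -1.374, 1.364]
contact_force: [1.3, -0.1, 0.0]
finger_gap: 0.437
```

```bash
python3 m.py w4
```

```text
t 6.55 tcp [562.6  47.1 143.5] jaw 102.73 down [ 0.006  0.001 -1.   ] q6 -1.71 F [-0.   0.3  0.2] T [ 0.04  0.02 -0.  ] gap 39.8
knob 690 [560.2  47.6  63.9] [[560.7, 48.0], [37.4, 11.7], 12.2]
drum 3841 [557.2  47.   28.9] [[561.0, 47.7], [74.7, 74.8], 85.7]
rim 4348 [585.8 -79.   60.3] [[587.2, -79.2], [70.4, 71.6], 13.3]
capdisc 144 [497.1 268.6  34.5] [[498.4, 269.5], [29.0, 5.7], 24.9]
```

View pics/w4.png

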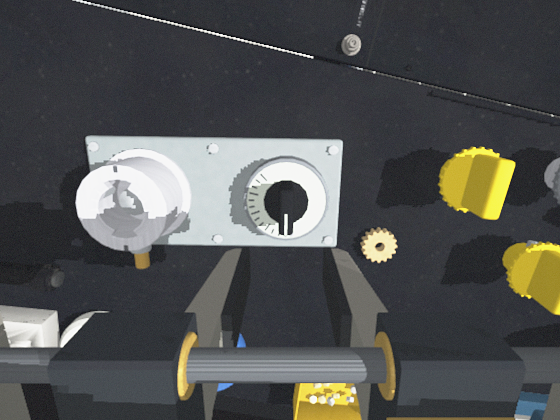

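The knob bar lies at 12.2°, the unit's x axis at about 11.7°, and the pointer (286,225) is by the peg side, so the counter is at zero. Moving to the cap.

arm_command(
  motion=[
    {"tx":-4,"ty":12,"tz":10,"twist":-1,"gripper":40},
    {"tx":-7,"ty":22,"tz":10,"twist":-1,"gripper":40},
    {"tx":-7,"ty":22,"tz":5,"twist":-1,"gripper":40},
    {"tx":-7,"ty":22,"tz":0,"twist":-1,"gripper":40},
    {"tx":-7,"ty":22,"tz":0,"twist":-1,"gripper":40},
    {"tx":-7,"ty":22,"tz":0,"twist":-1,"gripper":40},
    {"tx":-7,"ty":22,"tz":0,"twist":-1,"gripper":40},
    {"tx":-7,"ty":22,"tz":0,"twist":-1,"gripper":40},
    {"tx":-7,"ty":22,"tz":0,"twist":-1,"gripper":40},
    {"tx":-7,"ty":22,"tz":0,"twist":-1,"gripper":40},
    {"tx":-7,"ty":22,"tz":0,"twist":-1,"gripper":40},
    {"tx":-4,"ty":10,"tz":0,"twist":-1,"gripper":40},
  ],
)

```text
time_s: 7.55
tcp_pos: [481.0, 290.7, 164.1]
tcp_rot: [-1.201, -1.219, 1.221]
contact_force: [-0.0, -0.1, 0.6]
finger_gap: 0.436
```

```bash
python3 m.py w5
```

```text
t 7.6 tcp [480.7 291.4 164.1] jaw 90.8 down [-0.002  0.    -1.   ] q6 -1.04 F [-0.6  0.5  0.1] T [ 0.08  0.01 -0.02] gap 40.0
knob 583 [559.9  49.9  63.5] [[560.9, 49.0], [37.7, 12.8], 12.2]
drum 2503 [553.   57.8  28.7] [[558.9, 51.5], [75.1, 69.5], 35.1]
cap 874 [484.7 292.6  70.9] [[485.8, 292.9], [44.9, 13.3], 0.5]
capdisc 1835 [484.  292.4  36.2] [[485.8, 292.5], [56.0, 55.0], 89.1]
```

arm_command(
  motion=[
    {"tx":4.5,"ty":-1.4,"tz":-15,"twist":-0.3,"gripper":40},
    {"tx":0,"ty":0,"tz":-22,"twist":0,"gripper":40},
    {"tx":0,"ty":0,"tz":-22,"twist":0,"gripper":40},
    {"tx":0,"ty":0,"tz":-20,"twist":0,"gripper":40},
    {"tx":0,"ty":0,"tz":-18,"twist":0,"gripper":40},
    {"tx":0,"ty":0,"tz":-16,"twist":0,"gripper":40},
    {"tx":0,"ty":0,"tz":-12,"twist":0,"gripper":40},
    {"tx":0,"ty":0,"tz":0,"twist":0,"gripper":40},
    {"tx":0,"ty":0,"tz":0,"twist":0,"gripper":40},
  ],
)

```text
time_s: 8.35
tcp_pos: [486.5, 286.8, 39.8]
tcp_rot: [-1.205, -1.214, 1.217]
contact_force: [0.4, -0.1, 0.1]
finger_gap: 0.436
```

```bash
python3 m.py w6
```

```text
t 8.4 tcp [487.  287.2  40.6] jaw 90.48 down [-0. -0. -1.] q6 -1.05 F [0.8 0.2 0.3] T [-0.01 -0.    0.06] gap 40.1
cap 3408 [483.1 291.5  70.8] [[479.5, 286.8], [55.0, 50.0], 51.7]
capdisc 3793 [481.9 289.   36.2] [[485.6, 290.2], [51.0, 55.9], 69.9]
```

View pics/w6.png

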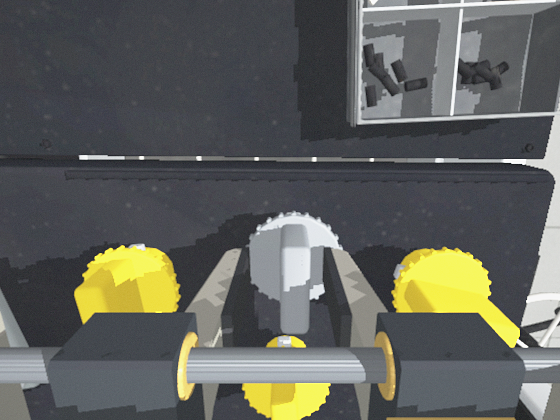

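The grey cap's bar (294,280) is slightly right of the finger centre (287). I'll shift +2 mm in y and -1 mm in x, then close.

arm_command(
  motion=[
    {"tx":-1,"ty":2,"tz":-1,"twist":0,"gripper":40},
    {"tx":0,"ty":0,"tz":0,"twist":0,"gripper":40},
    {"tx":0,"ty":0,"tz":0,"twist":0,"gripper":0},
    {"tx":0,"ty":0,"tz":0,"twist":0,"gripper":0},
    {"tx":0,"ty":0,"tz":0,"twist":0,"gripper":0},
    {"tx":0,"ty":0,"tz":0,"twist":0,"gripper":0},
    {"tx":0,"ty":0,"tz":0,"twist":0,"gripper":0},
    {"tx":0,"ty":0,"tz":0,"twist":0,"gripper":0},
  ],
)

```text
time_s: 9.07
tcp_pos: [486.0, 289.5, 39.7]
tcp_rot: [-1.205, -1.215, 1.215]
contact_force: [-1.2, -0.6, 0.7]
finger_gap: 0.148
```

```bash
python3 -c "
from h import *
pose()"
```

```text
t 9.07 tcp [486.  289.5  39.7] jaw 90.46 down [ 0.  0. -1.] q6 -1.04 F [-1.2 -0.6  0.7] T [ 0.02  0.05 -0.06] gap 13.6
```

arm_command(
  motion=[
    {"tx":0,"ty":0,"tz":5,"twist":0,"gripper":0},
    {"tx":0,"ty":0,"tz":10,"twist":0,"gripper":0},
    {"tx":0,"ty":0,"tz":20,"twist":0,"gripper":0},
    {"tx":0,"ty":0,"tz":20,"twist":0,"gripper":0},
    {"tx":0,"ty":0,"tz":20,"twist":0,"gripper":0},
    {"tx":0,"ty":0,"tz":20,"twist":0,"gripper":0},
    {"tx":0,"ty":0,"tz":15,"twist":0,"gripper":0},
    {"tx":0,"ty":0,"tz":10,"twist":0,"gripper":0},
    {"tx":0,"ty":0,"tz":0,"twist":0,"gripper":0},
  ],
)

```text
time_s: 9.82
tcp_pos: [487.1, 290.1, 162.3]
tcp_rot: [-1.206, -1.219, 1.212]
contact_force: [0.4, 0.3, -0.7]
finger_gap: 0.154
```

```bash
python3 -c "
from h import *
pose()
s=cam('wrist')
W=cloud(s).reshape(-1,3)
for lo,hi,r in((180,205,40),(150,163,40)):
    p=W[(np.hypot(W[:,0]-485.5,W[:,1]-290)<r)&(W[:,2]>lo)&(W[:,2]<hi)]
    print(len(p),p.mean(0).round(1),np.percentile(p,[1,99],axis=0).round(1).tolist(),[np.round(x,1).tolist() for x in cv2.minAreaRect(p[:,:2].astype(np.float32))])
"
```

```text
t 9.82 tcp [487.1 290.1 162.3] jaw 90.46 down [ 0.003  0.002 -1.   ] q6 -1.04 F [ 0.4  0.3 -0.7] T [ 0.1  -0.08  0.01] gap 14.2
4472 [481.5 291.5 193.3] [[464.6, 270.7, 180.5], [508.2, 312.1, 204.4]] [[485.4, 288.8], [41.7, 42.6], 55.4]
2229 [472.7 291.5 158.6] [[460.6, 265.0, 154.4], [491.3, 318.2, 162.3]] [[477.2, 291.6], [35.6, 56.0], 0.2]
```

arm_command(
  motion=[
    {"tx":3,"ty":-12,"tz":0,"twist":0.5,"gripper":0},
    {"tx":6,"ty":-22,"tz":0,"twist":1,"gripper":0},
    {"tx":6,"ty":-22,"tz":0,"twist":1,"gripper":0},
    {"tx":6,"ty":-22,"tz":0,"twist":1,"gripper":0},
    {"tx":6,"ty":-22,"tz":0,"twist":1,"gripper":0},
    {"tx":6,"ty":-22,"tz":0,"twist":1,"gripper":0},
    {"tx":6,"ty":-22,"tz":0,"twist":1,"gripper":0},
    {"tx":6,"ty":-22,"tz":0,"twist":1,"gripper":0},
    {"tx":6,"ty":-22,"tz":0,"twist":1,"gripper":0},
    {"tx":6,"ty":-22,"tz":0,"twist":1,"gripper":0},
    {"tx":6,"ty":-22,"tz":0,"twist":1,"gripper":0},
    {"tx":6,"ty":-22,"tz":0,"twist":1,"gripper":0},
  ],
)

```text
time_s: 10.87
tcp_pos: [554.2, 34.3, 158.3]
tcp_rot: [-1.101, -1.36, 1.363]
contact_force: [0.6, -0.7, -0.6]
finger_gap: 0.152
```

arm_command(
  motion=[
    {"tx":6,"ty":-22,"tz":0,"twist":0,"gripper":0},
    {"tx":6,"ty":-22,"tz":0,"twist":0,"gripper":0},
    {"tx":6,"ty":-22,"tz":0,"twist":0,"gripper":0},
    {"tx":6,"ty":-22,"tz":0,"twist":0,"gripper":0},
    {"tx":5,"ty":-17,"tz":0,"twist":0,"gripper":0},
    {"tx":3,"ty":-8,"tz":0,"twist":0,"gripper":0},
    {"tx":0,"ty":0,"tz":0,"twist":0,"gripper":0},
    {"tx":0,"ty":0,"tz":0,"twist":0,"gripper":0},
  ],
)

```text
time_s: 11.53
tcp_pos: [586.3, -77.3, 158.7]
tcp_rot: [-1.102, -1.36, 1.361]
contact_force: [0.1, -0.2, -0.6]
finger_gap: 0.152
```

```bash
cat > c.py <<'E'
from h import *
pose()
for n in('top','side'):
    s=cam(n);W=cloud(s).reshape(-1,3);near=np.hypot(W[:,0]-586,W[:,1]+81)<45
    for nm,lo,hi in(('rim',57,63),('disc',115,163),('knob',61,67)):
        c=(560,46) if nm=='knob' else (586,-81)
        p=W[(np.hypot(W[:,0]-c[0],W[:,1]-c[1])<45)&(W[:,2]>lo)&(W[:,2]<hi)]
        if len(p)>9: print(n,nm,len(p),p.mean(0).round(1),[np.round(x,1).tolist() for x in cv2.minAreaRect(p[:,:2].astype(np.float32))])
    cv2.imwrite(f'pics/{n}1.png',s['img'])
s=cam('wrist');cv2.imwrite('pics/w7.png',s['img'])
E
python3 c.py
```

```text
t 11.53 tcp [586.3 -77.3 158.7] jaw 101.91 down [-0.002  0.001 -1.   ] q6 -1.91 F [ 0.1 -0.2 -0.6] T [ 0.06  0.03 -0.01] gap 14.0
top rim 11 [580.6 -48.3  60.2] [[580.2, -47.7], [2.8, 16.4], 88.3]
top disc 13 [578.7 -99.4 155.7] [[578.8, -98.8], [4.6, 9.2], 0.8]
top knob 68 [557.9  45.6  63.9] [[559.3, 45.7], [36.2, 11.4], 12.8]
side rim 391 [585.9 -83.2  60.8] [[586.6, -81.5], [71.9, 70.2], 83.5]
side disc 311 [583.4 -88.9 148. ] [[584.3, -84.7], [40.0, 55.6], 80.8]
side knob 51 [559.9  44.5  64.4] [[559.9, 45.6], [35.4, 13.3], 8.3]
```

View pics/w7.png

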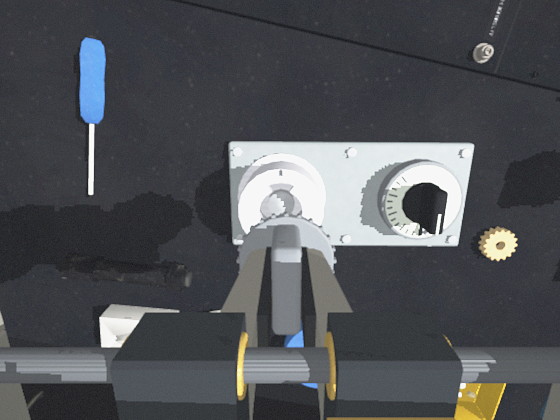

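The cap is held straight in line with the rim's ridge (281,173), and the knob is unchanged. The commanded y is 3.7 mm short, so I'll correct that and lower to just above the rim.

arm_command(
  motion=[
    {"tx":0,"ty":-3.8,"tz":-10,"twist":0,"gripper":0},
    {"tx":0,"ty":0,"tz":-15,"twist":0,"gripper":0},
    {"tx":0,"ty":0,"tz":-15,"twist":0,"gripper":0},
    {"tx":0,"ty":0,"tz":-10,"twist":0,"gripper":0},
    {"tx":0,"ty":0,"tz":-5,"twist":0,"gripper":0},
    {"tx":0,"ty":0,"tz":0,"twist":0,"gripper":0},
    {"tx":0,"ty":0,"tz":0,"twist":0,"gripper":0},
  ],
)

```text
time_s: 12.27
tcp_pos: [587.0, -81.2, 104.6]
tcp_rot: [-1.103, -1.361, 1.362]
contact_force: [-0.3, -0.4, -0.6]
finger_gap: 0.149
```

```bash
python3 - <<'E'
from h import *
pose()
s=cam('side');I=s['img'];W=cloud(s)
cv2.imwrite('pics/s2.png',cv2.resize(I[170:310,190:350],None,fx=4,fy=4,interpolation=cv2.INTER_CUBIC))
w=W.reshape(-1,3);near=np.hypot(w[:,0]-586,w[:,1]+81)<42
for lo,hi in((58.5,62),(95,99.5),(99,106)):
    p=w[near&(w[:,2]>lo)&(w[:,2]<hi)]
    if len(p)>5: print(lo,len(p),p.mean(0).round(1),np.percentile(p,[2,98],axis=0).round(1).tolist())
E
```

```text
t 12.27 tcp [587.  -81.2 104.6] jaw 101.97 down [-0.  0. -1.] q6 -1.92 F [-0.3 -0.4 -0.6] T [ 0.02 -0.02 -0.03] gap 13.7
58.5 220 [586.3 -90.6  60.8] [[554.2, -114.7, 59.1], [619.9, -57.3, 61.9]]
95 25 [ 579. -100.   98.] [[561.3, -107.2, 95.8], [606.9, -87.1, 99.4]]
99 147 [585.1 -94.1 102. ] [[560.3, -106.7, 99.4], [611.6, -74.9, 105.3]]
```

View pics/s2.png

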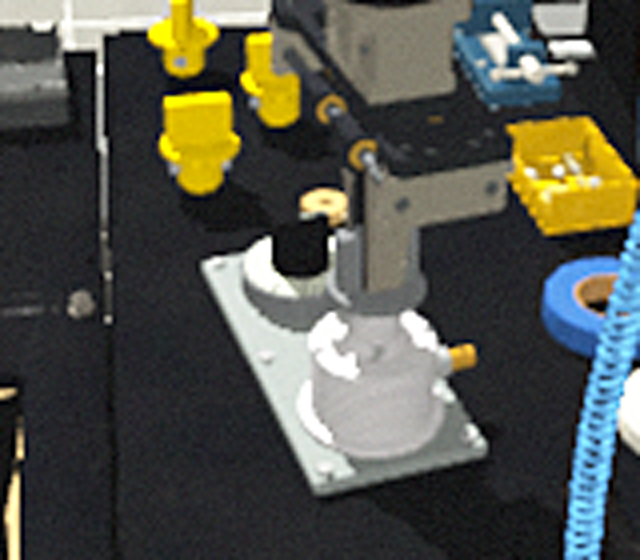

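The cap (375,270) hangs over the housing (375,390). In this view its disc centre is about 1 mm short in x and 1 mm to the left of the rim centre, so I'll nudge it and enter gently.

arm_command(
  motion=[
    {"tx":0.7,"ty":-0.5,"tz":0,"twist":0,"gripper":0},
    {"tx":0,"ty":0,"tz":-3,"twist":0,"gripper":0},
    {"tx":0,"ty":0,"tz":-3,"twist":0,"gripper":0},
    {"tx":0,"ty":0,"tz":-3,"twist":0,"gripper":0},
    {"tx":0,"ty":0,"tz":-3,"twist":0,"gripper":0},
    {"tx":0,"ty":0,"tz":0,"twist":0,"gripper":0},
  ],
)

```text
time_s: 12.82
tcp_pos: [587.2, -81.8, 91.8]
tcp_rot: [-1.102, -1.361, 1.362]
contact_force: [0.5, 0.5, -1.0]
finger_gap: 0.15
```

```bash
python3 -c "
from h import *
pose()"
```

```text
t 12.82 tcp [587.2 -81.8  91.8] jaw 101.96 down [-0.001  0.    -1.   ] q6 -1.92 F [ 0.5  0.5 -1. ] T [ 0.08 -0.02  0.02] gap 13.8
```

arm_command(
  motion=[
    {"tx":0,"ty":0,"tz":-2,"twist":0,"gripper":0},
    {"tx":0,"ty":0,"tz":-2,"twist":0,"gripper":0},
    {"tx":0,"ty":0,"tz":-2,"twist":0,"gripper":0},
    {"tx":0,"ty":0,"tz":-2,"twist":0,"gripper":0},
    {"tx":0,"ty":0,"tz":0,"twist":0,"gripper":0},
  ],
)

```text
time_s: 13.23
tcp_pos: [587.4, -81.8, 84.1]
tcp_rot: [-1.103, -1.361, 1.361]
contact_force: [-1.0, -0.0, -2.1]
finger_gap: 0.151
```

```bash
python3 -c "
from h import *
pose()"
```

```text
t 13.23 tcp [587.4 -81.8  84.1] jaw 101.96 down [-0.001  0.    -1.   ] q6 -1.92 F [-1.  -0.  -2.1] T [ 0.04 -0.01 -0.  ] gap 13.9
```

The lugs are entering the notches without force. Pressing on down.

arm_command(
  motion=[
    {"tx":0,"ty":0,"tz":-2,"twist":0,"gripper":0},
    {"tx":0,"ty":0,"tz":-2,"twist":0,"gripper":0},
    {"tx":0,"ty":0,"tz":-2,"twist":0,"gripper":0},
    {"tx":0,"ty":0,"tz":-2,"twist":0,"gripper":0},
    {"tx":0,"ty":0,"tz":-2,"twist":0,"gripper":0},
    {"tx":0,"ty":0,"tz":0,"twist":0,"gripper":0},
  ],
)

```text
time_s: 13.73
tcp_pos: [587.9, -81.9, 74.6]
tcp_rot: [-1.104, -1.362, 1.361]
contact_force: [-2.2, 0.8, 5.2]
finger_gap: 0.151
```

```bash
python3 -c "
from h import *
pose()"
```

```text
t 13.73 tcp [587.9 -81.9  74.6] jaw 101.96 down [ 0.001 -0.    -1.   ] q6 -1.92 F [-2.2  0.8  5.2] T [ 0.14  0.2  -0.04] gap 13.9
```

arm_command(
  motion=[
    {"tx":0,"ty":0,"tz":-1.5,"twist":0,"gripper":0},
    {"tx":0,"ty":0,"tz":-1.5,"twist":0,"gripper":0},
    {"tx":0,"ty":0,"tz":-1.5,"twist":0,"gripper":0},
    {"tx":0,"ty":0,"tz":0,"twist":0,"gripper":0},
  ],
)

```text
time_s: 14.07
tcp_pos: [587.9, -81.9, 70.3]
tcp_rot: [-1.104, -1.362, 1.361]
contact_force: [-0.3, -0.6, 8.1]
finger_gap: 0.15
```

```bash
python3 -c "
from h import *
pose()"
```

```text
t 14.07 tcp [587.9 -81.9  70.3] jaw 101.96 down [ 0.001 -0.    -1.   ] q6 -1.92 F [-0.3 -0.6  8.1] T [ 0.1   0.28 -0.04] gap 13.8
```

Nearly flush: 8.1 N, against about 8 N expected from the spring less the weight. Turning clockwise 90°.

arm_command(
  motion=[
    {"tx":0,"ty":0,"tz":0,"twist":-3,"gripper":0},
    {"tx":0,"ty":0,"tz":0,"twist":-4,"gripper":0},
    {"tx":0,"ty":0,"tz":0,"twist":-4,"gripper":0},
    {"tx":0,"ty":0,"tz":0,"twist":-4,"gripper":0},
    {"tx":0,"ty":0,"tz":0,"twist":0,"gripper":0},
  ],
)

```text
time_s: 14.48
tcp_pos: [588.2, -82.0, 70.7]
tcp_rot: [-1.237, -1.168, 1.166]
contact_force: [-0.4, -0.2, 6.6]
finger_gap: 0.153
```

```bash
python3 -c "
from h import *
pose()"
```

```text
t 14.48 tcp [588.2 -82.   70.7] jaw 86.71 down [ 0.001 -0.    -1.   ] q6 -1.65 F [-0.4 -0.2  6.6] T [0.1  0.2  0.07] gap 14.1
```

arm_command(
  motion=[
    {"tx":0,"ty":0,"tz":0,"twist":-5,"gripper":0},
    {"tx":0,"ty":0,"tz":0,"twist":-5,"gripper":0},
    {"tx":0,"ty":0,"tz":0,"twist":-5,"gripper":0},
    {"tx":0,"ty":0,"tz":0,"twist":-5,"gripper":0},
    {"tx":0,"ty":0,"tz":0,"twist":-5,"gripper":0},
    {"tx":0,"ty":0,"tz":0,"twist":-5,"gripper":0},
    {"tx":0,"ty":0,"tz":0,"twist":0,"gripper":0},
  ],
)

```text
time_s: 15.07
tcp_pos: [588.3, -82.0, 70.7]
tcp_rot: [-1.431, -0.772, 0.77]
contact_force: [-0.7, -0.1, 5.9]
finger_gap: 0.151
```

```bash
python3 -c "
from h import *
pose()"
```

```text
t 15.07 tcp [588.3 -82.   70.7] jaw 56.64 down [ 0.001 -0.    -1.   ] q6 -1.13 F [-0.7 -0.1  5.9] T [ 0.01  0.04 -0.  ] gap 13.9
```

arm_command(
  motion=[
    {"tx":0,"ty":0,"tz":0,"twist":-5,"gripper":0},
    {"tx":0,"ty":0,"tz":0,"twist":-5,"gripper":0},
    {"tx":0,"ty":0,"tz":0,"twist":-5,"gripper":0},
    {"tx":0,"ty":0,"tz":0,"twist":-5,"gripper":0},
    {"tx":0,"ty":0,"tz":0,"twist":-5,"gripper":0},
    {"tx":0,"ty":0,"tz":0,"twist":-5,"gripper":0},
    {"tx":0,"ty":0,"tz":0,"twist":-5,"gripper":0},
    {"tx":0,"ty":0,"tz":0,"twist":-5,"gripper":0},
    {"tx":0,"ty":0,"tz":0,"twist":-5,"gripper":0},
    {"tx":0,"ty":0,"tz":0,"twist":0,"gripper":0},
  ],
)

```text
time_s: 15.9
tcp_pos: [588.4, -82.0, 70.8]
tcp_rot: [-1.565, -0.161, 0.158]
contact_force: [-1.2, 0.6, 7.4]
finger_gap: 0.152
```

```bash
python3 -c "
from h import *
pose()"
```

```text
t 15.9 tcp [588.4 -82.   70.8] jaw 11.64 down [ 0.002 -0.    -1.   ] q6 -0.34 F [-1.2  0.6  7.4] T [-0.01  0.09  0.03] gap 14.0
```

arm_command(
  motion=[
    {"tx":0,"ty":0,"tz":-0.5,"twist":0,"gripper":0},
    {"tx":0,"ty":0,"tz":-0.5,"twist":0,"gripper":0},
    {"tx":0,"ty":0,"tz":-0.5,"twist":0,"gripper":0},
    {"tx":0,"ty":0,"tz":0,"twist":0,"gripper":0},
  ],
)

```text
time_s: 16.23
tcp_pos: [588.4, -82.0, 69.7]
tcp_rot: [-1.565, -0.165, 0.163]
contact_force: [-1.9, 0.2, 11.6]
finger_gap: 0.149
```

```bash
python3 -c "
from h import *
pose()"
```

```text
t 16.23 tcp [588.4 -82.   69.7] jaw 11.96 down [ 0.002 -0.    -1.   ] q6 -0.35 F [-1.9  0.2 11.6] T [0.01 0.46 0.02] gap 13.7
```

arm_command(
  motion=[
    {"tx":0,"ty":0,"tz":-0.5,"twist":0,"gripper":0},
    {"tx":0,"ty":0,"tz":-0.5,"twist":0,"gripper":0},
    {"tx":0,"ty":0,"tz":0,"twist":0,"gripper":0},
    {"tx":0,"ty":0,"tz":0,"twist":0,"gripper":0},
  ],
)

```text
time_s: 16.57
tcp_pos: [588.5, -82.0, 69.6]
tcp_rot: [-1.565, -0.165, 0.163]
contact_force: [-5.5, 1.0, 21.3]
finger_gap: 0.151
```

```bash
python3 - <<'E'
from h import *
pose()
for n in('side','top'):
    s=cam(n);W=cloud(s);w=W.reshape(-1,3)
    for nm,c,lo,hi in(('disc',(587,-81),63.5,67.5),('rim',(587,-81),58,62),('knob',(560,46),61,67)):
        p=w[(np.hypot(w[:,0]-c[0],w[:,1]-c[1])<40)&(w[:,2]>lo)&(w[:,2]<hi)]
        if len(p)>5: print(n,nm,len(p),np.median(p,0).round(1),[np.round(x,1).tolist() for x in cv2.minAreaRect(p[:,:2].astype(np.float32))])
    if n=='side': cv2.imwrite('pics/s3.png',cv2.resize(s['img'][170:310,190:350],None,fx=4,fy=4,interpolation=cv2.INTER_CUBIC))
E
```

```text
t 16.57 tcp [588.5 -82.   69.6] jaw 11.96 down [ 0.002 -0.    -1.   ] q6 -0.35 F [-5.5  1.  21.3] T [ 0.05  1.17 -0.01] gap 13.9
side disc 102 [581.  -95.9  66.7] [[585.4, -88.3], [44.5, 56.4], 84.0]
side rim 140 [ 579.5 -100.5   60.7] [[585.9, -85.9], [62.7, 70.0], 82.0]
side knob 29 [557.1  41.4  63.7] [[557.7, 41.8], [30.2, 6.4], 8.3]
top knob 67 [558.   46.2  63.9] [[559.2, 45.6], [37.2, 11.6], 10.4]
```

View pics/s3.png

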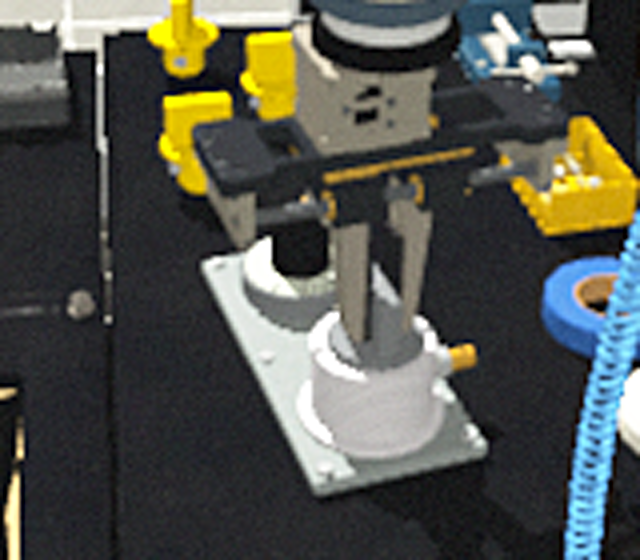

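The disc sits on the rim, with its top about 6 mm above it. The TCP stopped at 69.6 mm while the force rose to 21 N, which is hard contact. Knob and bystanders are unchanged, so I'm handing in.

```bash
python3 -c "
from h import *
pose(); print(bot.sign_off())"
```

```text
t 16.67 tcp [588.5 -82.   69.7] jaw 11.96 down [ 0.002 -0.    -1.   ] q6 -0.35 F [-5.1  1.4 22.6] T [0.07 1.14 0.03] gap 13.7
the job is handed in; nothing more can be done
None
```

The job is handed in at 16.7 s, with the gripper still holding the cap pressed down on the rim. Sign-off gives no verdict, so the checks below are my own.

- **Counter:** I turned the reset knob anticlockwise about 66° until the moment rose to about 0.8 N m at the stop, then let go. The bar measured 12.2° from the wrist camera, against about 11.7° for the unit's x axis. In the last pictures it read 10.4° from the top camera and 8.3° from the side camera. The side reading had only 29 points because the gripper partly hid the knob. I take these differences as measuring error.
- **Cap:** I put the grey cap in with its lugs through the notches, and no contact force showed as they entered. I then pushed it down against the spring and turned it 90° clockwise.
- **Flush on the rim:** The tool stopped at 69.6–69.7 mm, as calculated for flush, while the force rose from 11.6 to about 22 N. The side camera put the disc's top about 6 mm above the rim, which is its thickness.
- **Other things on the bench:** The last side picture shows the gear and yellow caps undisturbed. The torch and hex driver are outside that view. I last saw them in the wrist picture taken before the cap went in, and no move since went near them.

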